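# Hold a spring clip open over the recipe card

### The arm

A 7-joint arm with a two-finger parallel gripper is mounted at the origin on a cart in front of the work surface, level with it; the furniture and walls round the work are solid. World frame = base frame: x ahead of the robot, y to its left, z up, the work surface at z = 0. Lengths are in m, angles in degrees, forces in N, time in s.
With the tool pointing down it reaches from about 0.4 to 0.9 m from the base axis. Payload 5.5 kg.
Tool frame: the origin (TCP) lies midway between the tips of the shut fingers; the grasp point (between the pads) lies 19 mm behind it; z points along the fingers, y is the direction in which the jaws open and shut (so a half turn about z gives the same grasp; the last joint's range is limited). The gripper opens to 92 mm and grips with 3 to 60 N. Pads are 19 mm wide; open, the fingers measure 130 mm over their backs; the gripper's body (75 mm by 190 mm) begins 47 mm behind the grasp point.
Start: joints at [81.944, 28.699, -24.465, 88.831, 12.651, 65.22, -12.049], TCP at [0.255, -0.598, 0.227] pointing down, gripper open.
Joint ranges: [-164.97, 164.97], [-17.58, 116.51], [-87.97, 89.64], [11.32, 138.91], [-80.73, 260.73], [10.89, 115.49], [-147.41, 147.41]. Speed limits (degrees/s): [147.25, 147.25, 180, 180, 180, 180, 180].

### API

Orientations are given as a 3x3 rotation matrix whose columns are the frame's x, y, z axes.
In Python, from station import telemetry, viewer, order gives the robot as it stands.
- The arm moves only by the tool drive_tool, never from a script. Its argument "motion" is a list that holds one entry, the list of rows, each a list of 5 numbers: the shift along the tool's x, y, z in mm, then the turn about the tool's z in degrees, then the opening, from -1 (shut) to 1 (fully open). In form: [[[x, y, z, turn, gripper], ...]]. A call has 1 to 10 rows; each row is the pose to reach, as a shift and turn from the pose commanded when the call began, along the tool's axes at that moment; what a row does not reach only later rows make up. A row lasts 1/10 s, in which the tool goes at most 50 mm and 8.59 degrees, less where a joint would pass 70% of its speed; a pose out of reach is approached as far as the arm can. A call with a gripper value outside its range is refused whole. The fingers move at their own pace and stop on an object; "force" is the grip in N (left out, the last holds). Time passes only in rows, so rows that repeat a pose let the fingers close. It gives the time, the measured TCP pose, the force and the opening at its end, in the units of the state.
- telemetry.get_obs(): the state, without advancing time (a new reading comes with each control period).
- viewer.capture(name): name is "side" or "top" or "wrist"; returns a dict with "color" (400x640x3 uint8, blue, green, red), "fx", "fy", "cx", "cy" (pixels), "world_from_camera" (4x4, takes a point from camera to world coordinates); the wrist camera has in their place "T_tool_cam" (4x4, takes a point from camera to tool coordinates, whose origin is the TCP and whose axes are the flange's). Camera axes: x right, y up, looking along -z (the intrinsics and any distortion apply to the point x, -y, -z); pixel columns grow to the right and rows downward; lengths in m; the calibration is good to about 2 mm. A picture is of the moment at which its call begins: read the wrist's pose just before it. There is no depth.
- order.hand_in(): hands the job in, once; it reports no verdict.
The state is a dict: "t": time; "q": joint angles; "qvel": joint speeds; "tau": joint torques, N m; "eef_pos": TCP position; "eef_rot": TCP orientation; "force": force on the tool from outside, world axes, zero at the start; "ft_torque": the same for the moment, N m; "grip_width": finger opening in m.
Only numpy, scipy, OpenCV 4.12 (cv2) and the standard library are available. Lean on these libraries where they do the work, as an engineer would, in place of code of your own. Each camera call takes 0.05 s, during which the arm holds its last target.

### The job

Take the steel bag clip off the rim of the wooden recipe box by pinching its two handles, and bring it to the taller of the two recipe cards standing on the worktop. Squeeze it wide open and hold it gaping astride the middle of that card's top edge, one jaw in front and one behind, square to the card and touching it nowhere, so that I can slip a second sheet in; finish while still holding it like that, and do not let go. Be gentle: never squeeze the clip with more than about 30 N, do not bump or shift the cards, and leave everything else where it stands.

Things in the scene. Friction and masses are not known exactly. Their poses are not given: they have to be found in the camera images.
- clip_centre (a point): Steel spring clip like a wide clothes peg, 60 g, 36 mm wide, 86 mm high, upright, jaws clamped on the recipe box's front wall. Point: on its hinge axis (10 mm barrel resting on the rim), half-way up. Own z up to the handles, x across the jaws (squeeze direction), y along the hinge. Jaw tips end 39 mm lower. The frame is one lever's: it leans by half the opening angle.
- clip_handles (a point): Half-way between the clip's two handle ends, 44 mm above the hinge: grip here. The handles splay upward like a V and end in round 6 mm rolls along own y, 36 mm long, 46 mm apart over the outside at the start; fully open 23 mm apart and 4 mm higher above the hinge. Fingers close along own x.
- jaw_near (a point): Inner face of one jaw tip (clip's -x side, nearest the robot at the start), 36 mm below the hinge. Fully open, the tips are 23 mm apart, 38 mm below the hinge, with about 30 mm of depth free between the jaws below the barrel. Released, they snap shut.
- jaw_far (a point): Middle of the inner face of the other jaw tip, towards the clip's own +x.
- clip_lever (a joint): Opening angle of the clip, rad: about 0 on the box wall (tips 5 mm apart), -0.13 shut, 0.5 fully open, at a stop. Squeezing the handle ends opens it: from 4 N on each handle, fully at 11 N in free air, up to 20 N on the rim because of friction.
- recipe_box: Open wooden recipe box full of index cards, 110 (x) x 160 (y) x 75 mm high, walls 5 mm thick, fixed to the worktop. Origin at the centre of its underside, z up, own -x towards the front wall on whose rim the clip sits.
- tall_edge (a point): Middle of the top edge of the taller card: blank ruled stiff card, 4 mm thick, 80 mm wide, top edge 140 mm above the worktop, upright in a loose wooden stand (foot 60 x 130 mm, 28 mm high, 0.5 kg in all; about 1 N at the top tips it). Own x is the card's normal (front faces -x), y along the edge, z up.
- low_edge (a point): Middle of the top edge of the other, lower and wider card: 4 mm thick, 120 mm wide, top edge 90 mm above the worktop, in an equal stand. Leave alone. Axes as for the tall one.
- coffee_jar_mid (a point): Centre of a coffee jar with wooden lid, 66 mm across, 106 mm high, a bystander.
- mug_mid (a point): Centre of the body of a mug, 73 mm high, a bystander.
- glass_cup_mid (a point): Centre of a small glass cup with a handle, 51 mm high, a bystander.
- oval_dish: Oval cream dish, 117 x 189 x 22 mm, a bystander; origin under its centre.
- jug_brown: Small brown jug, 93 mm high, a bystander; origin under its centre.
- tea_spoon: Metal teaspoon, 130 mm long, a bystander; origin under its centre.
Mind the look-alikes: they are no part of the job. Leave any purple look-alike of the part that bears tall_edge alone.

How it is judged (in metres and radians):
On the way, in this order (a step that is already met when the one before it is completed fails the run):
1. the clip is off the recipe box, lifted clear of its rim in the fingers (height (world z) of clip_centre above 0.13 m and contact force between bag_clip and recipe_box below 0.1 N and contact force between the fingers and bag_clip above 1 N), for 0.1 s.
2. the clip is held gaping astride the top edge of the taller card (((x of jaw_near in the frame of tall_edge below -0.004 m and x of jaw_far in the frame of tall_edge above 0.004 m) or (x of jaw_far in the frame of tall_edge below -0.004 m and x of jaw_near in the frame of tall_edge above 0.004 m)) and z of each of jaw_near, jaw_far in the frame of tall_edge below -0.008 m and y of jaw_near in the frame of tall_edge between -0.022 and 0.022 m and angle between the y axis of clip_centre and the y axis of tall_edge, either way round below 0.26 rad and distance between jaw_near and jaw_far above 0.016 m and contact force between bag_clip and tall_stand below 0.3 N and contact force between the fingers and bag_clip above 3 N), for 0.2 s.
At the end, for the whole second after the job is handed in: Clip held in the fingers, jaw tips over 16 mm apart, one 4 mm or more either side of the taller card's mid-plane, both 8 mm or more below its top edge, within 22 mm of its middle, square within 0.26 rad, not touching it (under 0.3 N); card upright within 12 mm of its place (all of step 2 and distance of tall_edge from where it was at the start of the episode below 0.012 m and angle between tall_edge's own z axis and vertical below 0.08 rad); the arm keeps its last pose, push and grip.
It fails at once if the clip is squeezed with more than 36 N (contact force between the fingers and bag_clip above 72 N).
It fails at once if the taller card is pressed with more than 4 N by the clip or the fingers (contact force between any of bag_clip, the arm and tall_stand above 4 N).
It fails at once if the taller card is shifted by more than 20 mm or tipped (distance of tall_edge from where it was at the start of the episode above 0.02 m or angle between tall_edge's own z axis and vertical above 0.2 rad).
It fails at once if the low card, coffee jar, mug, glass cup, dish, jug or teaspoon is moved by more than 20 mm (distance of any of low_edge, coffee_jar_mid, mug_mid, glass_cup_mid, oval_dish, jug_brown, tea_spoon from where it was at the start of the episode above 0.02 m).
It also fails if it takes over 35 s, if anything falls off the work surface, if the arm or the gripper's body presses on something with over 40 N, if the wrist force passes 120 N, or if a joint passes its speed limit or range.

## Working session

There is one attempt and no reset: what is moved stays moved. The work goes in short steps, Python scripts to look and compute and a tool call to move; the robot and the scene stay as the last step left them, time stands still between calls to the robot, and variables do not carry over. Pictures are saved under pics/ and viewed, and the job is handed in when it is done.

Besides the shell and the picture viewer there is one more tool, called after "Call:" as name([rows], argument=value, ...), one row to a line, values as JSON. drive_tool: Moves the arm, as the interface text tells. Its arguments: {"type":"object","properties":{"motion":{"type":"array"},"force":{"type":"number"}},"required":["motion"]}

```bash
ls; mkdir -p pics
cat > h.py <<'E'
import numpy as np,cv2,json
from station import telemetry, viewer, order
def cap(n,f):
    o=telemetry.get_obs(); c=viewer.capture(n); cv2.imwrite('pics/'+f+'.png',c['color'])
    d={k:(np.array(v).tolist()) for k,v in c.items() if k!='color'}
    if 'T_tool_cam' in d:
        T=np.eye(4);T[:3,:3]=o['eef_rot'];T[:3,3]=o['eef_pos']
        d['world_from_camera']=(T@np.array(d['T_tool_cam'])).tolist()
    json.dump(d,open('pics/'+f+'.json','w')); return d
def ray(f,u,v):
    d=json.load(open('pics/'+f+'.json'));W=np.array(d['world_from_camera'])
    r=np.array([(u-d['cx'])/d['fx'],-(v-d['cy'])/d['fy'],-1.]);r=W[:3,:3]@r
    return W[:3,3],r/np.linalg.norm(r)
def tri(*fs):
    A=np.zeros((3,3));b=np.zeros(3);L=[]
    for f,u,v in fs:
        o,r=ray(f,u,v);P=np.eye(3)-np.outer(r,r);A+=P;b+=P@o;L.append((o,P))
    x=np.linalg.solve(A,b);return x.round(4),[round(float(np.linalg.norm(P@(x-o))),4) for o,P in L]
def atz(f,u,v,z):
    o,r=ray(f,u,v);return (o+r*(z-o[2])/r[2]).round(4)
def proj(f,p):
    d=json.load(open('pics/'+f+'.json'));W=np.linalg.inv(np.array(d['world_from_camera']))
    q=W[:3,:3]@np.array(p)+W[:3,3];return (d['fx']*q[0]/-q[2]+d['cx'],d['fy']*-q[1]/-q[2]+d['cy'])
E
python3 - <<'E'
from h import *
for n in ['side','top','wrist']:
    d=cap(n,n+'0'); print(n,d.keys(),np.round(d['world_from_camera'],3).tolist(),d['fx'])
o=telemetry.get_obs();print(o)
E
```

```text
pics
side dict_keys(['fx', 'fy', 'cx', 'cy', 'world_from_camera']) [[-0.247, 0.388, -0.888, -0.815], [-0.969, -0.118, 0.218, 0.208], [-0.021, 0.914, 0.405, 0.75], [0.0, 0.0, 0.0, 1.0]] 404.02519864080006
top dict_keys(['fx', 'fy', 'cx', 'cy', 'world_from_camera']) [[-0.018, 0.991, -0.136, 0.331], [-1.0, -0.016, 0.014, -0.103], [0.012, 0.136, 0.991, 1.592], [0.0, 0.0, 0.0, 1.0]] 413.2524485915773
wrist dict_keys(['fx', 'fy', 'cx', 'cy', 'T_tool_cam', 'world_from_camera']) [[0.394, 0.889, 0.232, 0.316], [-0.919, 0.382, 0.098, -0.572], [-0.001, -0.252, 0.968, 0.384], [0.0, 0.0, 0.0, 1.0]] 299.1498956269351
{'t': 0.15, 'q': array([ 81.94440068,  28.74053183, -24.45501559,  88.87620201,
        12.65350199,  65.22141287, -12.04925248]), 'qvel': array([-0.02849986, -0.04588505, -0.05799248, -0.07231797,  0.1307224 ,
       -0.05472153, -0.01533008]), 'tau': array([-6.47685592e-03, -5.67107856e+01, -5.82521349e+00, -2.79457963e+01,
       -6.86764531e-02,  2.64548772e-02,  1.57771074e-04]), 'eef_pos': array([ 0.25513383, -0.59725666,  0.22593714]), 'eef_rot': array([[ 9.19557307e-01,  3.92955500e-01, -5.77615187e-04],
       [ 3.92955924e-01, -9.19556299e-01,  1.36173404e-03],
       [ 3.95119500e-06, -1.47916979e-03, -9.99998906e-01]]), 'force': array([ 0.02052793,  0.04359855, -0.36698104]), 'ft_torque': array([-0.0293945 , -0.06023289, -0.04819436]), 'grip_width': 0.09170005277792054}
```

View pics/side0.png

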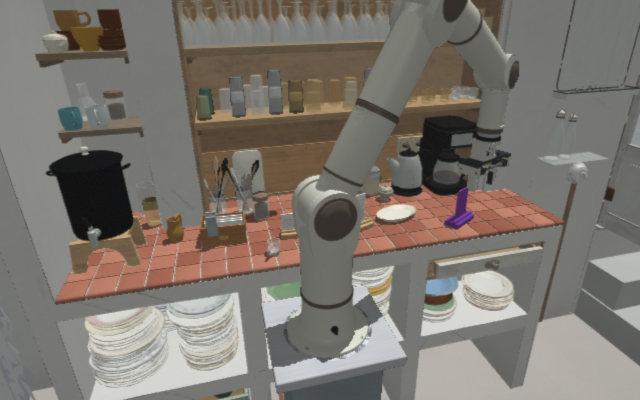

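View pics/top0.png

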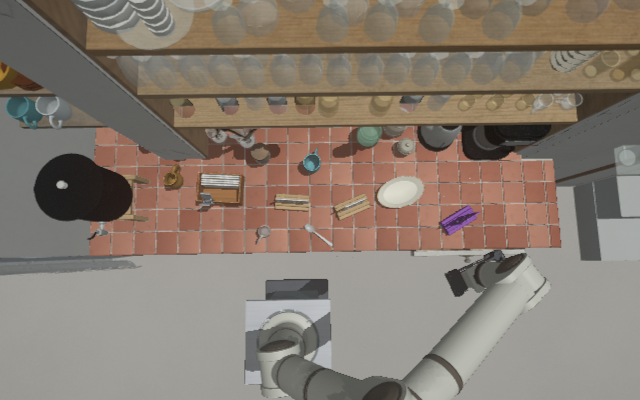

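View pics/wrist0.png

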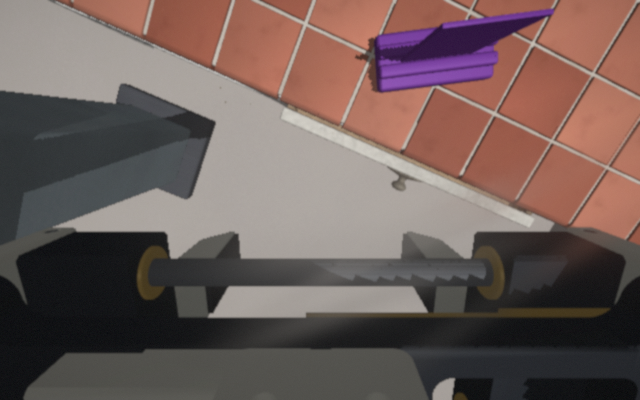

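The side and top pictures show the recipe box at top (220,188) with the clip near (205,200). The two stands are at (293,202) and (352,207), and the purple look-alike is at (459,220). I'll zoom in next.

Run:
```python
from h import *
a=cv2.imread('pics/top0.png')[150:250,160:380];cv2.imwrite('pics/top0c.png',cv2.resize(a,None,fx=3.6,fy=3.6,interpolation=cv2.INTER_CUBIC))
a=cv2.imread('pics/side0.png')[170:270,180:380];cv2.imwrite('pics/side0c.png',cv2.resize(a,None,fx=4,fy=4,interpolation=cv2.INTER_CUBIC))
print(atz('top0',205,200,.1),atz('top0',293,202,.1),atz('top0',352,207,.1),atz('top0',220,188,.07))
```

```text
[0.5179 0.2892 0.1   ] [ 0.5053 -0.0295  0.1   ] [ 0.4835 -0.2435  0.1   ] [0.5656 0.2424 0.07  ]
```

View pics/top0c.png

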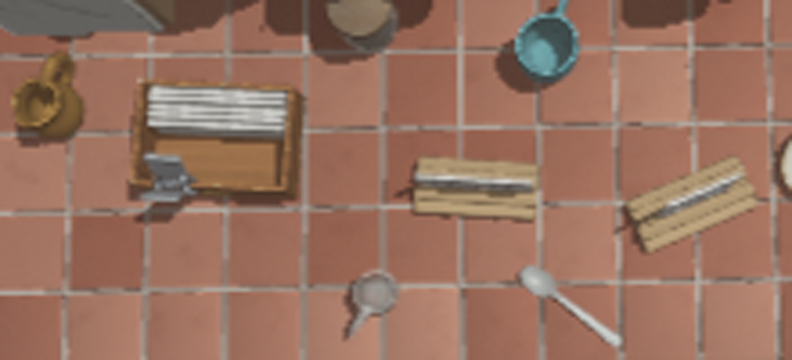

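View pics/side0c.png

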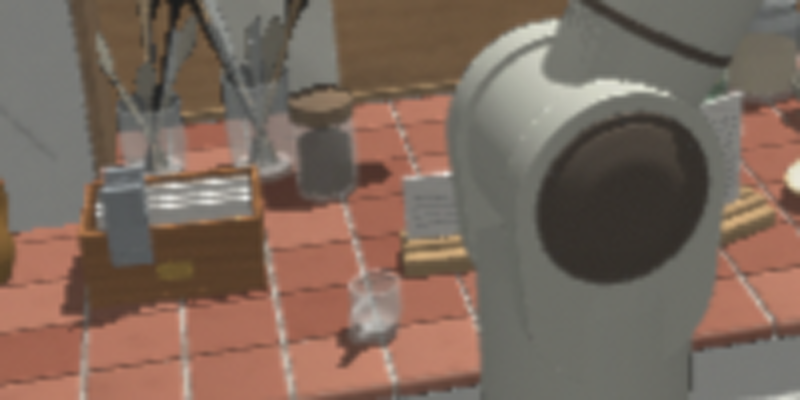

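Call:
drive_tool([
  [[20, -12, -30, -5, 1], [60, -35, -60, -12, 1], [100, -60, -80, -20, 1], [140, -85, -100, -28, 1], [180, -110, -100, -37, 1], [215, -135, -100, -37, 1], [245, -153, -100, -37, 1], [245, -153, -100, -37, 1], [245, -153, -100, -37, 1]],
])

```text
t: 1.05
eef_pos: [0.4209, -0.36, 0.3267]
eef_rot: [[0.496, 0.868, -0.0], [0.868, -0.496, -0.0], [-0.001, -0.0, -1.0]]
force: [0.2, -0.8, -0.3]
grip_width: 0.0921
```

Run:
```python
from h import *
d=cap('wrist','w1'); o=telemetry.get_obs();print(o['t'],o['q'].round(1),o['eef_pos'],o['eef_rot'].round(3).tolist())
```

```text
1.1 [ 70.5  15.9 -39.7  95.3  10.6  72.7  -1.2] [ 0.42002128 -0.36135225  0.32651067] [[0.498, 0.867, -0.001], [0.867, -0.498, -0.0], [-0.001, -0.0, -1.0]]
```

View pics/w1.png

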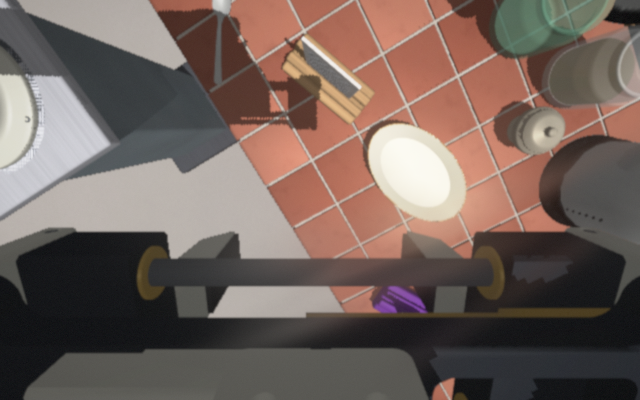

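The wrist view shows the tall card's top edge running from about (303,37) to (357,97). I'll move closer and turn towards it.

Call:
drive_tool([
  [[40, 13, 10, -8, 1], [84, 26, 20, -16, 1], [84, 26, 20, -24, 1], [84, 26, 20, -30, 1], [84, 26, 20, -30, 1], [84, 26, 20, -30, 1]],
])

```text
t: 1.7
eef_pos: [0.484, -0.3025, 0.3063]
eef_rot: [[0.003, 1.0, -0.001], [1.0, -0.003, 0.0], [0.0, -0.001, -1.0]]
force: [0.5, 0.8, -0.1]
grip_width: 0.0918
```

Run:
```python
from h import *
d=cap('wrist','w2'); o=telemetry.get_obs();print(o['t'],o['q'].round(1),o['eef_pos'],o['eef_rot'].round(3).tolist())
```

```text
1.75 [ 65.8  20.5 -46.6  94.5  15.5  71.8  16. ] [ 0.48413848 -0.30231834  0.30644448] [[0.003, 1.0, -0.0], [1.0, -0.003, 0.0], [0.0, -0.0, -1.0]]
```

View pics/w2.png

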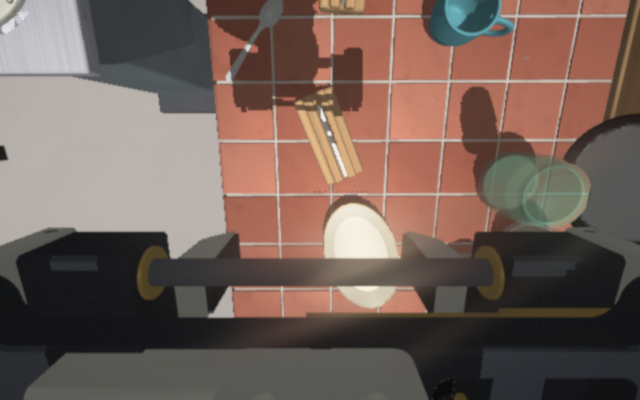

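Run:
```python
from h import *
a=cv2.imread('pics/w1.png')[20:140,260:400];b=cv2.imread('pics/w2.png')[75:195,260:400]
cv2.imwrite('pics/c12.png',np.hstack([cv2.resize(a,None,fx=2.8,fy=4,interpolation=cv2.INTER_CUBIC),cv2.resize(b,None,fx=2.8,fy=4,interpolation=cv2.INTER_CUBIC)]))
```

```text
(no output)
```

View pics/c12.png

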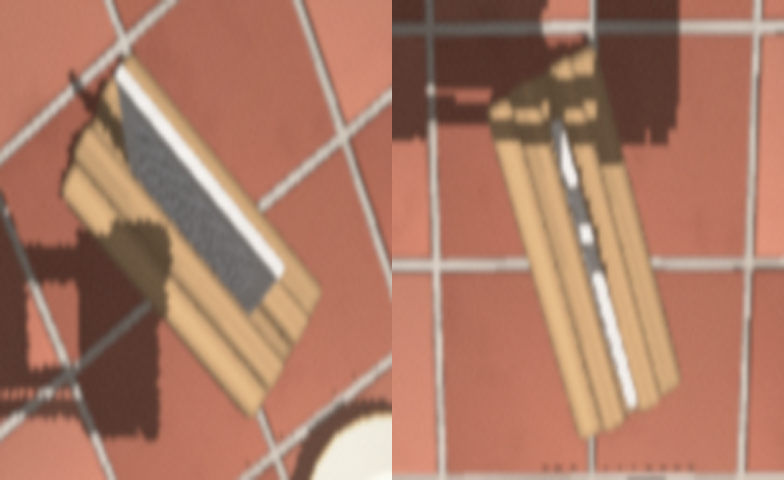

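Run:
```python
from h import *
A,ea=tri(('w1',303.2,37.5),('w2',318.9,105.5));B,eb=tri(('w1',359.3,87.5),('w2',345.4,176.3))
print(A,ea,B,eb,np.linalg.norm(A-B),(A+B)/2,np.degrees(np.arctan2(*(B-A)[[1,0]])))
for f,p,q in(('w1',(303.2,37.5),(359.3,87.5)),('w2',(318.9,105.5),(345.4,176.3))):
  a,b=atz(f,*p,.14),atz(f,*q,.14);print(a,b,np.linalg.norm(a-b),(a+b)/2,np.degrees(np.arctan2(*(b-a)[[1,0]])))
```

```text
[ 0.4815 -0.2152  0.1368] [0.0002, 0.0002] [ 0.5093 -0.2884  0.143 ] [0.0005, 0.0005] 0.0785462920830767 [ 0.4954 -0.2518  0.1399] -69.20415321704212
[ 0.4814 -0.2161  0.14  ] [ 0.5094 -0.2881  0.14  ] 0.07725283166331189 [ 0.4954 -0.2521  0.14  ] -68.7494944928668
[ 0.4813 -0.2153  0.14  ] [ 0.51  -0.289  0.14 ] 0.0790909602925644 [ 0.49565 -0.25215  0.14   ] -68.72323783633546
```

Call:
drive_tool([
  [[40, 0, 0, 0, 1], [90, 0, 0, 0, 1], [140, 0, 0, 0, 1], [190, 0, 0, 0, 1], [240, 0, 0, 0, 1], [290, 4, 0, 0, 1], [340, 8, 0, 0, 1], [390, 12, 0, 0, 1], [440, 16, 0, 0, 1], [470, 16, 0, 0, 1]],
])

```text
t: 2.75
eef_pos: [0.4997, 0.1727, 0.3073]
eef_rot: [[-0.002, 1.0, 0.001], [1.0, 0.002, 0.002], [0.002, 0.001, -1.0]]
force: [0.5, 0.9, -0.3]
grip_width: 0.092
```

Call:
drive_tool([
  [[30, 0, 10, 0, 1], [30, 0, 10, 0, 1], [30, 0, 10, 0, 1], [30, 0, 10, 0, 1]],
])

```text
t: 3.15
eef_pos: [0.5004, 0.1975, 0.2968]
eef_rot: [[0.001, 1.0, 0.0], [1.0, -0.001, -0.001], [-0.001, 0.0, -1.0]]
force: [-0.2, -0.2, -0.2]
grip_width: 0.0917
```

Run:
```python
from h import *
d=cap('wrist','w3'); o=telemetry.get_obs();print(o['t'],o['q'].round(1),o['eef_pos'],o['eef_rot'].round(3).tolist())
```

```text
3.2 [ 22.5  20.3 -58.4  99.5  18.3  70.6 -40.6] [0.50043042 0.19731921 0.29679636] [[0.001, 1.0, 0.0], [1.0, -0.001, -0.001], [-0.001, 0.0, -1.0]]
```

View pics/w3.png

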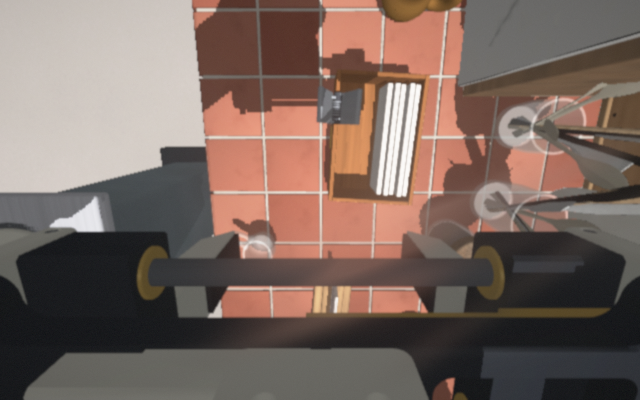

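The clip is at (340,105) and a cabinet panel starts at the upper right, about (465,90). I'll take one closer view.

Call:
drive_tool([
  [[15, 10, 30, 0, 1], [25, 15, 55, 0, 1], [25, 15, 60, 0, 1], [25, 15, 60, 0, 1], [25, 15, 60, 0, 1]],
])

```text
t: 3.7
eef_pos: [0.5153, 0.2234, 0.2378]
eef_rot: [[-0.001, 1.0, 0.001], [1.0, 0.001, -0.0], [-0.0, 0.001, -1.0]]
force: [0.9, 0.4, 0.3]
grip_width: 0.0919
```

Run:
```python
from h import *
d=cap('wrist','w4'); o=telemetry.get_obs();print(o['t'],o['q'].round(1),o['eef_pos'],o['eef_rot'].round(3).tolist())
print(atz('top0',205,157,0),atz('w3',463,92,0))
a=cv2.imread('pics/w3.png')[60:180,290:430];b=cv2.imread('pics/w4.png')[0:240,260:460]
cv2.imwrite('pics/c34.png',np.hstack([cv2.resize(a,(490,420),interpolation=cv2.INTER_CUBIC)]))
cv2.imwrite('pics/c4.png',cv2.resize(b,None,fx=2.5,fy=2.5,interpolation=cv2.INTER_CUBIC))
```

```text
3.75 [ 16.4  26.4 -55.5 100.5  23.8  65.7 -46.3] [0.51547927 0.22360737 0.23808937] [[-0.001, 1.0, 0.002], [1.0, 0.001, 0.0], [0.0, 0.002, -1.0]]
[0.7004 0.3187 0.    ] [0.7033 0.311  0.    ]
```

View pics/c34.png

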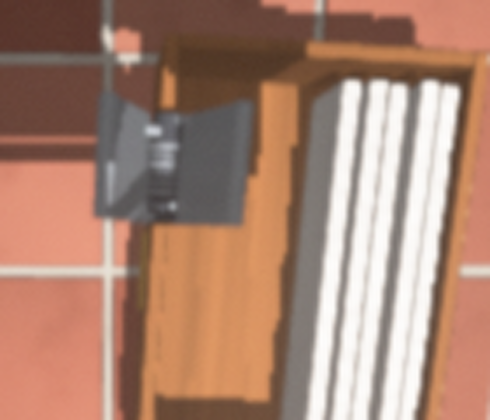

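View pics/c4.png

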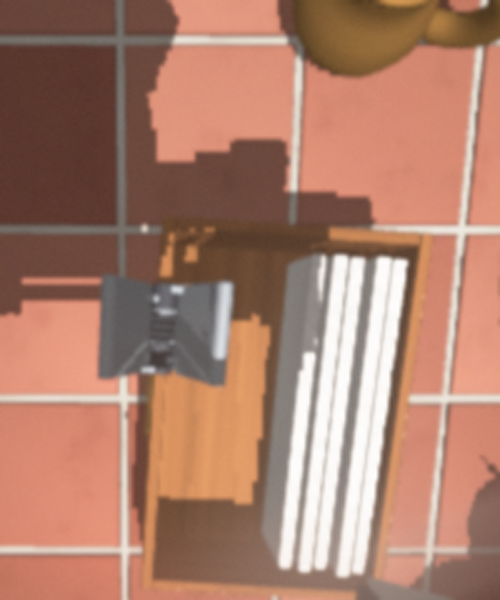

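Run:
```python
from h import *
ps=[((319.4,86.3),(301.2,110.8)),((317.7,121.4),(301.2,151.2)),((361.7,88.6),(352.8,113.2)),((359.1,124),(348.8,153.6))]
X=[]
for a,b in ps:
  p,e=tri(('w3',*a),('w4',*b));print(p,e,atz('w3',*a,.124),atz('w4',*b,.124));X.append(atz('w4',*b,.124))
X=np.array(X);print(X.mean(0),X[2]-X[0],X[3]-X[1],X[0]-X[1],X[2]-X[3])
# box
f=lambda x,y:(260+x/2.5,y/2.5)
P=[atz('w4',*f(*c),.075) for c in((150,590),(163,222),(428,240))];print(P,P[1]-P[0],P[2]-P[1])
```

```text
[0.498  0.3024 0.1363] [0.0, 0.0] [0.498  0.3038 0.124 ] [0.4973 0.3029 0.124 ]
[0.4965 0.2686 0.1252] [0.0004, 0.0004] [0.4962 0.2688 0.124 ] [0.4968 0.2683 0.124 ]
[0.5413 0.3009 0.1301] [0.0002, 0.0002] [0.5419 0.3016 0.124 ] [0.5421 0.301  0.124 ]
[0.5398 0.2662 0.1255] [0.0004, 0.0004] [0.5404 0.2661 0.124 ] [0.5396 0.2662 0.124 ]
[0.51895 0.2846  0.124  ] [ 0.0448 -0.0019  0.    ] [ 0.0428 -0.0021  0.    ] [0.0005 0.0346 0.    ] [0.0025 0.0348 0.    ]
[array([0.5139, 0.1688, 0.075 ]), array([0.5188, 0.3264, 0.075 ]), array([0.6263, 0.3198, 0.075 ])] [0.0049 0.1576 0.    ] [ 0.1075 -0.0066  0.    ]
```

Call:
drive_tool([
  [[30, 3, 0, 2.6, 1], [61, 3, 10, 2.6, 1], [61, 3, 45, 2.6, 1], [61, 3, 75, 2.6, 1], [61, 3, 80, 2.6, 1], [61, 3, 80, 2.6, 1], [61, 3, 80, 2.6, 1]],
])

```text
t: 4.45
eef_pos: [0.5188, 0.2857, 0.1588]
eef_rot: [[0.044, 0.999, 0.003], [0.999, -0.044, 0.001], [0.001, 0.002, -1.0]]
force: [0.6, -0.6, 1.1]
grip_width: 0.0917
```

Run:
```python
from h import *
d=cap('wrist','w5');cap('side','s5'); o=telemetry.get_obs();print(o['t'],o['q'].round(1),o['eef_pos'],o['eef_rot'].round(3).tolist())
a=cv2.imread('pics/s5.png')[130:260,120:300];cv2.imwrite('pics/s5c.png',cv2.resize(a,None,fx=4,fy=4,interpolation=cv2.INTER_CUBIC))
```

```text
4.55 [  5.6  34.2 -50.4 100.5  30.2  59.6 -58.3] [0.51884366 0.28573824 0.15883206] [[0.044, 0.999, 0.003], [0.999, -0.044, 0.001], [0.002, 0.003, -1.0]]
```

View pics/w5.png

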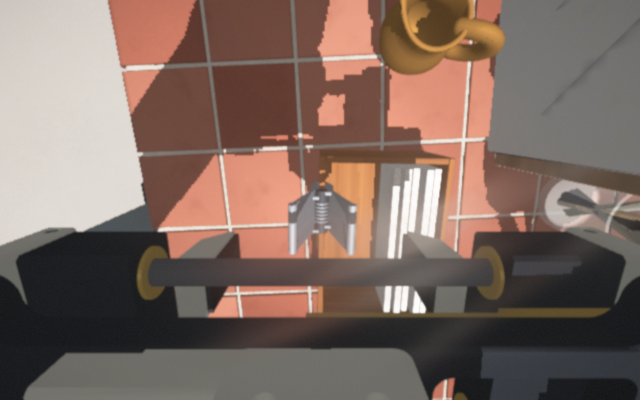

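View pics/s5c.png

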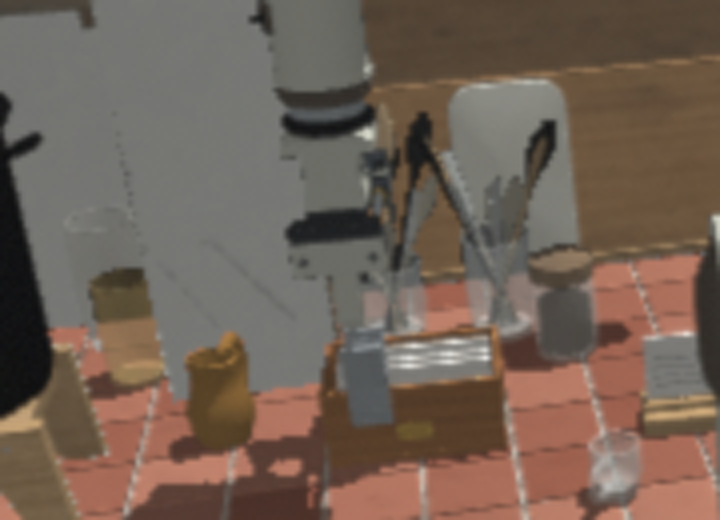

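Call:
drive_tool([
  [[0, 0, 25, 0, 1], [0, 0, 45, 0, 1], [0, 0, 53, 0, 1], [0, 0, 53, 0, 1], [0, 0, 53, 0, 1]],
])

```text
t: 5.05
eef_pos: [0.5182, 0.2858, 0.1049]
eef_rot: [[0.043, 0.999, 0.001], [0.999, -0.043, 0.001], [0.001, 0.001, -1.0]]
force: [-0.3, 0.1, 0.4]
grip_width: 0.0917
```

Call:
drive_tool([
  [[0, 0, 0, 0, -1], [0, 0, 0, 0, -1], [0, 0, 0, 0, -1], [0, 0, 0, 0, -1], [0, 0, 0, 0, -1], [0, 0, 0, 0, -1]],
], force=8)

```text
t: 5.65
eef_pos: [0.5176, 0.2852, 0.1038]
eef_rot: [[0.043, 0.999, 0.0], [0.999, -0.043, 0.0], [0.0, 0.0, -1.0]]
force: [-0.7, -0.4, 0.2]
grip_width: 0.0483
```

Call:
drive_tool([
  [[0, 0, 0, 0, -1], [0, 0, 0, 0, -1], [0, 0, 0, 0, -1]],
], force=14)

```text
t: 5.95
eef_pos: [0.5195, 0.2862, 0.1064]
eef_rot: [[0.043, 0.999, 0.004], [0.999, -0.043, 0.001], [0.001, 0.004, -1.0]]
force: [-2.0, -3.3, 17.0]
grip_width: 0.0245
```

Call:
drive_tool([
  [[0, 0, 0, 0, -1], [0, 0, 0, 0, -1], [0, 0, 0, 0, -1], [0, 0, 0, 0, -1]],
], force=20)

```text
t: 6.35
eef_pos: [0.5198, 0.2862, 0.1066]
eef_rot: [[0.044, 0.999, 0.005], [0.999, -0.044, 0.001], [0.001, 0.005, -1.0]]
force: [-0.6, -3.2, 14.4]
grip_width: 0.0217
```

Call:
drive_tool([
  [[0, 0, -5, 0, -1], [0, 0, -12, 0, -1], [0, 0, -25, 0, -1], [0, 0, -45, 0, -1], [0, 0, -70, 0, -1], [0, 0, -95, 0, -1], [0, 0, -110, 0, -1], [0, 0, -110, 0, -1], [0, 0, -110, 0, -1], [0, 0, -110, 0, -1]],
])

```text
t: 7.35
eef_pos: [0.5169, 0.2845, 0.2123]
eef_rot: [[0.043, 0.999, -0.002], [0.999, -0.043, -0.001], [-0.001, -0.002, -1.0]]
force: [-0.2, -0.1, -1.0]
grip_width: 0.0217
```

Run:
```python
from h import *
d=cap('wrist','w6');cap('side','s6'); o=telemetry.get_obs();print(o['t'],o['q'].round(1),o['eef_pos'],o['grip_width'],o['force'])
a=cv2.imread('pics/s6.png')[100:260,140:300];cv2.imwrite('pics/s6c.png',cv2.resize(a,None,fx=3.7,fy=3.7,interpolation=cv2.INTER_CUBIC))
```

```text
7.45 [  7.4  30.9 -52.8  97.9  26.8  65.  -55.7] [0.51692445 0.2847055  0.21240359] 0.021300659190775544 [-0.21943966 -0.45051259 -0.74229816]
```

View pics/w6.png

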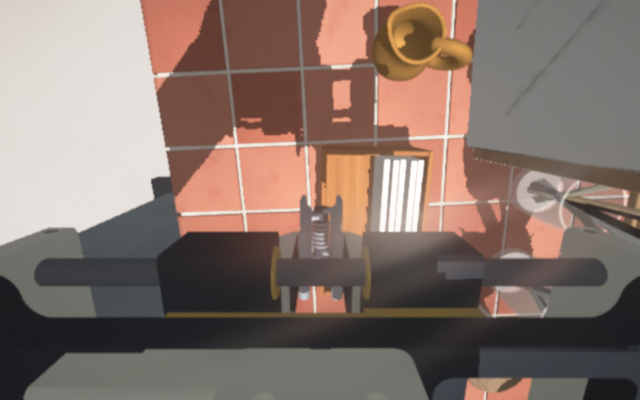

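View pics/s6c.png

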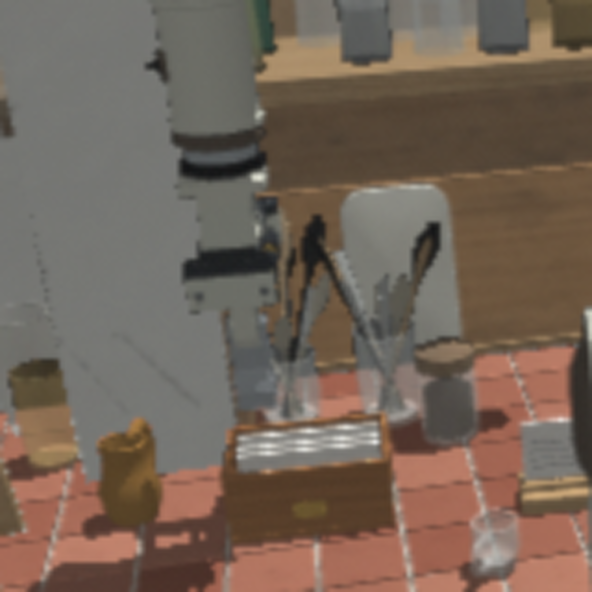

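The clip is held open, with 21.7 mm between the fingers, and is clear of the box. I'll raise it and carry it above the card at safe height.

Call:
drive_tool([
  [[-10, 0, -30, 0, -1], [-40, 0, -55, 0, -1], [-80, 0, -60, 0, -1], [-120, 0, -60, 0, -1], [-160, 0, -60, 0, -1], [-200, 0, -60, -3, -1], [-240, 0, -60, -6, -1], [-280, 0, -60, -9, -1], [-320, 0, -60, -12, -1], [-350, 0, -60, -15, -1]],
])

```text
t: 8.45
eef_pos: [0.5017, -0.0675, 0.273]
eef_rot: [[-0.217, 0.976, -0.001], [0.976, 0.217, -0.0], [-0.0, -0.001, -1.0]]
force: [0.2, 0.0, -0.9]
grip_width: 0.0217
```

Run:
```python
from h import *
o=telemetry.get_obs();R=o['eef_rot'];p=o['eef_pos'];print(o['t'],o['q'].round(1),p,R.round(3).tolist(),o['grip_width'])
a=np.radians(111);print(R.T@(np.array([.4955,-.252,.27])-p)*1000, 'turn',-(111-np.degrees(np.arctan2(R[1,0],R[0,0]))))
```

```text
8.45 [ 54.1  17.5 -58.7 105.3  16.3  66.4   2.4] [ 0.50169777 -0.06749805  0.27297345] [[-0.217, 0.976, -0.001], [0.976, 0.217, -0.0], [-0.0, -0.001, -1.0]] 0.021724738556104163
[-178.76687651  -46.05673358    3.0667794 ] turn -8.475467873195782
```

Call:
drive_tool([
  [[-35, -9, 0, -3, -1], [-75, -19, 0, -6, -1], [-115, -29, 0, -8.5, -1], [-150, -39, 0, -8.5, -1], [-175, -45, 0, -8.5, -1], [-179, -46, 3, -8.5, -1], [-179, -46, 3, -8.5, -1], [-179, -46, 3, -8.5, -1], [-179, -46, 3, -8.5, -1]],
])

```text
t: 9.35
eef_pos: [0.4969, -0.2472, 0.2708]
eef_rot: [[-0.362, 0.932, 0.0], [0.932, 0.362, 0.0], [0.0, 0.0, -1.0]]
force: [1.1, 1.4, -0.7]
grip_width: 0.0213
```

Run:
```python
from h import *
d=cap('wrist','w7');cap('top','t7');cap('side','s7')
o=telemetry.get_obs();R=o['eef_rot'];p=o['eef_pos'];print(o['t'],o['q'].round(1),p,R.round(3).tolist(),o['grip_width'])
print(R.T@(np.array([.4955,-.252,.27])-p)*1000, 'turn',-(111-np.degrees(np.arctan2(R[1,0],R[0,0]))))
a=cv2.imread('pics/s7.png')[100:260,300:460];cv2.imwrite('pics/s7c.png',cv2.resize(a,None,fx=3.7,fy=3.7,interpolation=cv2.INTER_CUBIC))
```

```text
9.5 [ 67.3  23.4 -55.8  99.1  20.7  68.5  27.2] [ 0.4968067  -0.24801771  0.27099555] [[-0.361, 0.933, 0.0], [0.933, 0.361, -0.0], [-0.0, 0.0, -1.0]] 0.021386258180860797
[-3.24211007 -2.65573131  0.99650717] turn 0.15132039059120928
```

View pics/w7.png

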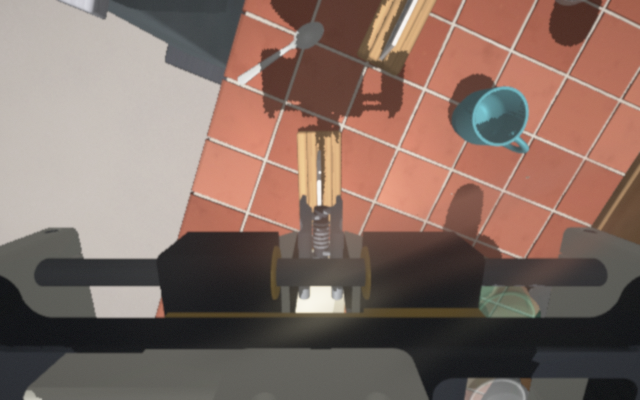

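View pics/s7c.png

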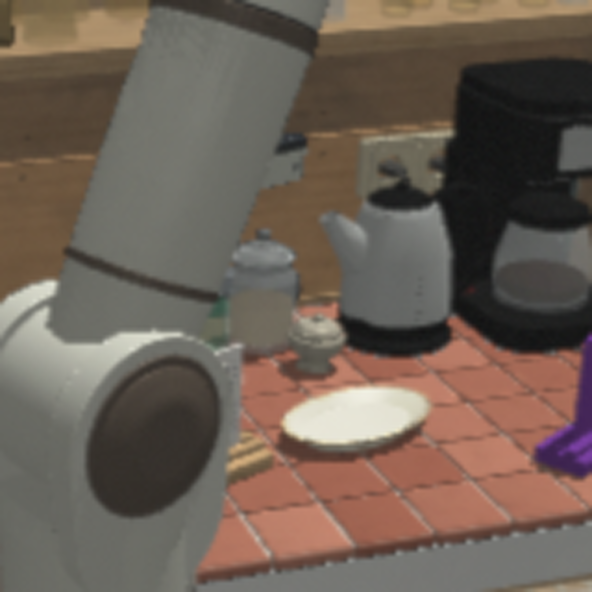

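Run:
```python
from h import *
d=json.load(open('pics/w7.json'));print(np.round(d['T_tool_cam'],4).tolist(),d['cx'])
for p in([.4815,-.2155,.14],[.5095,-.2885,.14],[.4955,-.252,.14]):print(proj('w7',p))
a=cv2.imread('pics/w7.png')[120:310,260:380];cv2.imwrite('pics/w7c.png',cv2.resize(a,None,fx=5,fy=3.1,interpolation=cv2.INTER_CUBIC))
```

```text
[[0.0013, 0.9674, 0.2533, 0.0677], [1.0, -0.0011, -0.0009, -0.0019], [-0.0006, 0.2533, -0.9674, -0.1579], [0.0, 0.0, 0.0, 1.0]] 320.31706516672216
(np.float64(319.0189006692907), np.float64(160.75563894494132))
(np.float64(318.7130720119208), np.float64(237.15233827744314))
(np.float64(318.8609022872863), np.float64(200.22399677909237))
```

View pics/w7c.png

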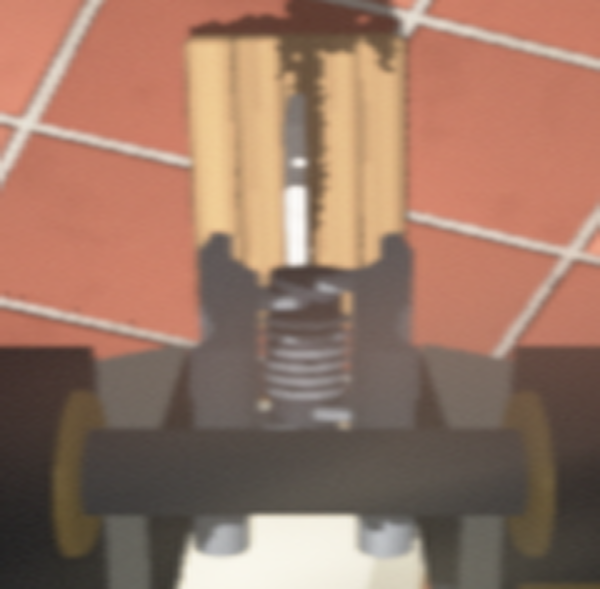

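Call:
drive_tool([
  [[-1, -1, 10, 0, -1], [-2, -2, 25, 0, -1], [-2, -2, 40, 0, -1], [-2, -2, 45, 0, -1], [-2, -2, 45, 0, -1], [-2, -2, 45, 0, -1], [-2, -2, 45, 0, -1]],
])

```text
t: 10.2
eef_pos: [0.4958, -0.2517, 0.2262]
eef_rot: [[-0.359, 0.933, 0.001], [0.933, 0.359, -0.0], [-0.001, 0.001, -1.0]]
force: [0.0, -0.2, 0.8]
grip_width: 0.0212
```

Run:
```python
from h import *
cap('wrist','w8');cap('top','t8');cap('side','s8')
o=telemetry.get_obs();R=o['eef_rot'];p=o['eef_pos'];print(o['t'],p,o['grip_width'],o['force'])
print(R.T@(np.array([.4955,-.252,.188])-p)*1000, 'turn',-(111-np.degrees(np.arctan2(R[1,0],R[0,0]))))
for q in([.4815,-.2155,.14],[.5095,-.2885,.14],[.4955,-.252,.14]):print(proj('w8',q))
a=cv2.imread('pics/w8.png')[120:310,260:380];a=cv2.resize(a,None,fx=3.2,fy=3.1,interpolation=cv2.INTER_CUBIC)
b=cv2.resize(cv2.imread('pics/t8.png')[150:250,310:400],None,fx=4.4,fy=5.9,interpolation=cv2.INTER_CUBIC)[:a.shape[0]];cv2.imwrite('pics/w8c.png',np.hstack([a,b]))
```

```text
10.35 [ 0.49565081 -0.25188385  0.22623988] 0.021813768084229638 [ 0.49667305 -0.33660942 -0.64811738]
[-2.32290993e-02 -2.02757342e-01  3.82398088e+01] turn 0.033658311487755554
(np.float64(321.8515829862177), np.float64(162.04993270242582))
(np.float64(321.5323671301528), np.float64(251.1433148621196))
(np.float64(321.68572131676734), np.float64(208.34204764983224))
```

View pics/w8c.png

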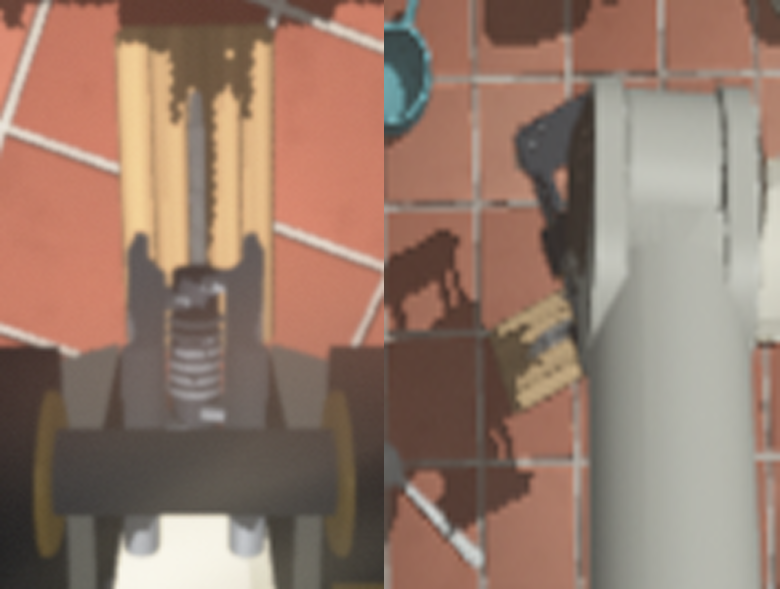

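Run:
```python
from h import *
d=json.load(open('pics/w8.json'));T=np.array(d['T_tool_cam'])
for u,v in((303.4,195.8),(339.4,195.8)):
  r=T[:3,:3]@np.array([(u-d['cx'])/d['fx'],-(v-d['cy'])/d['fy'],-1.])
  for x in(.014,.018,.022):print(x,(T[:3,3]+r*(x-T[0,3])/r[0])*1000)
```

```text
0.014 [ 14.         -15.04422028  72.60829065]
0.018 [ 18.         -14.06306782  55.43562544]
0.022 [ 22.         -13.08191537  38.26296023]
0.014 [14.         13.43538107 72.74392645]
0.018 [18.         12.29477732 55.56115625]
0.022 [22.         11.15417358 38.37838605]
```

Call:
drive_tool([
  [[0, 0, 8, 0, -1], [0, 0, 16, 0, -1], [0, 0, 23, 0, -1], [0, 0, 29, 0, -1], [0, 0, 34, 0, -1], [0, 0, 37, 0, -1], [0, 0, 38, 0, -1], [0, 0, 38, 0, -1], [0, 0, 38, 0, -1], [0, 0, 38, 0, -1]],
])

```text
t: 11.35
eef_pos: [0.4955, -0.2518, 0.188]
eef_rot: [[-0.359, 0.933, 0.0], [0.933, 0.359, -0.0], [-0.0, 0.0, -1.0]]
force: [-0.0, -0.7, -0.6]
grip_width: 0.0219
```

Run:
```python
from h import *
cap('wrist','w9');cap('top','t9');cap('side','s9')
o=telemetry.get_obs();R=o['eef_rot'];p=o['eef_pos'];print(o['t'],p,o['grip_width'],o['force'])
print(R.T@(np.array([.4955,-.252,.188])-p)*1000, 'turn',-(111-np.degrees(np.arctan2(R[1,0],R[0,0]))))
for q in([.4815,-.2155,.14],[.5095,-.2885,.14],[.4955,-.252,.14]):print(proj('w9',q))
a=cv2.imread('pics/w9.png')[120:310,260:380];a=cv2.resize(a,None,fx=5,fy=3.1,interpolation=cv2.INTER_CUBIC)
cv2.imwrite('pics/w9c.png',a)
```

```text
11.5 [ 0.49540508 -0.25183424  0.18792181] 0.021447068627108903 [-0.01768839  0.36084951 -0.63431219]
[-0.18880817  0.02911578 -0.07812149] turn 0.03257205734520596
(np.float64(322.6822160461239), np.float64(168.6821777398251))
(np.float64(322.24833297042926), np.float64(271.74204095533037))
(np.float64(322.4553281652933), np.float64(222.5746553992123))
```

View pics/w9c.png

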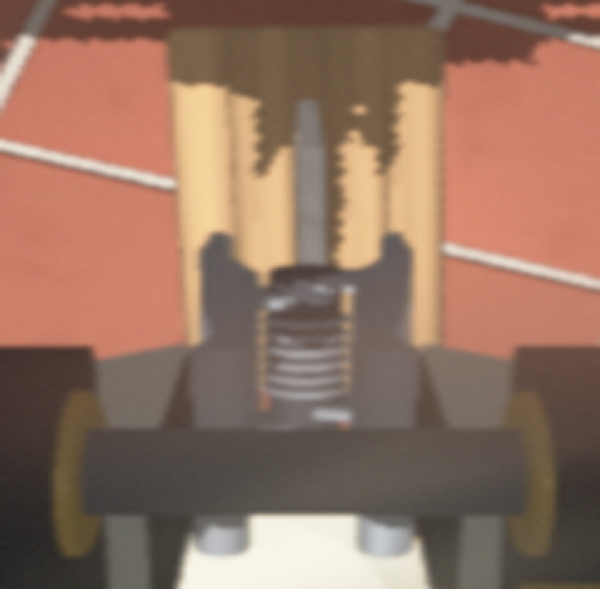

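View pics/t9.png

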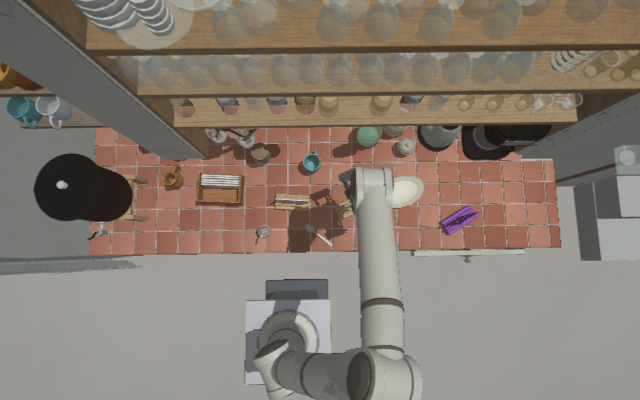

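Run:
```python
from h import *
print(order.hand_in());o=telemetry.get_obs();print(o['t'],o['eef_pos'],o['grip_width'],o['force'])
```

```text
the job is handed in; nothing more can be done
None
the job is handed in; nothing more can be done
```

I took the clip off the recipe box, opened it fully with a 20 N grip, and handed in at about 11.5 s with it still held open astride the tall card's top edge. No verdict came back, and the state could not be read after hand-in.

- **Position:** the tool was within 0.2 mm and 0.1° of the card middle measured by the wrist camera (0.4955, -0.252, 0.140). In the last wrist picture the card ran between the two jaws, about 0.6 mm off their middle.
- **Opening:** the finger gap was about 21.5 mm, slightly under the 23 mm given for fully open, so I take the clip to be at its stop. I did not measure the jaw tip gap directly.
- **Depth:** I estimate the jaw tips were about 17 mm below the card's top edge. This comes from the grasp geometry; a rough check from one picture agreed.
- **Contact:** the wrist force was under 1 N, and the card appeared where I first measured it.
- **Not checked:** the side camera could not see the card because the arm blocked it, so only the wrist pictures confirm the final fit. The other objects looked undisturbed in the last top picture, though I did not measure them again.

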